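# Set the polariser ring of a viewing base to its rider mark

### The arm

A 7-joint arm with a two-finger parallel gripper is mounted at the origin on a cart in front of the work surface, level with it; the furniture and walls round the work are solid. World frame = base frame: x ahead of the robot, y to its left, z up, the work surface at z = 0. Lengths are in m, angles in rad, forces in N, time in s.
With the tool pointing down it reaches from about 0.35 to 0.9 m from the base axis. Payload 7.2 kg.
Tool frame: the origin (TCP) lies at the very end of the fingers, on their centre line; the grasp point (between the pads) lies arm.tcp_to_grasp behind it (arm.tcp_to_grasp is the distance from the TCP to the grasp point, in m); z points along the fingers, y is the line along which they close (so a half turn about z gives the same grasp; the last joint's range is limited). The gripper opens to 85 mm and grips with 20 to 120 N. Pads are 22 mm wide; open, the fingers measure 114 mm over their backs; the gripper's body (76 mm by 85 mm) begins 54 mm behind the grasp point. The pads swing forward as they close: fully open they stand 13 mm farther back than shut.
Start: joints at [1.272, 0.411, -0.013, 1.596, 0.006, 1.134, -0.082], TCP at [0.143, -0.608, 0.231] pointing down, gripper open.
Joint ranges: [-2.95, 2.95], [-0.29, 1.99], [-1.47, 1.44], [0.14, 2.54], [-1.03, 4.17], [0.13, 1.85], [-2.86, 2.86]. Speed limits (rad/s): [2.39, 2.39, 3.01, 3.01, 3.14, 3.14, 3.14].

### API

Orientations are given as a unit quaternion [x, y, z, w].
In Python, from plant import monitor, viewer, ticket, arm gives the robot as it stands.
- The arm moves only by the tool servo_tool, never from a script. Its argument "motion" is a list of rows, each a list of 3 entries, a list of its own where there are three numbers: the gripper's target within -1 to 1 (fully open at 1, half-way at 0, shut at -1), then the shift along the tool's x, y, z normalised to -1 to 1, where 1 is 60 mm, then the turn about the tool's z normalised to -1 to 1, where 1 is 0.1 rad. In form: [[claw, [dx, dy, dz], turn], ...]. A call has 1 to 12 rows; each row shifts and turns the commanded pose from where the row before left it, along the tool's axes as they then stand; what a row does not reach is not made up. A row lasts 1/8 s, in which the tool goes at most 62.5 mm and 10.7 degrees, less where a joint would pass 70% of its speed; a pose out of reach is approached as far as the arm can. A call with a number of a shift or a turn outside -1 to 1 is refused whole. A call with a gripper value outside its range is refused whole. The fingers move at their own pace and stop on an object; the grip force is fixed at half the most. Time passes only in rows, so rows that do not move let the fingers close. It gives the time, the measured TCP pose, the force, the opening and the grip force at its end, in the units of the state.
- monitor.get_obs(): the state, without advancing time (a new reading comes with each control period).
- viewer.read_camera(name): name is "scene" or "top" or "wrist"; returns a dict with "frame" (480x640x3 uint8, red, green, blue), "intrinsics" (3x3 intrinsics, pixels), "k1" (the pictures are not rectified: a ray, as slopes to the right and down, at radius r is drawn at 1 + k1 r^2 times it, then the intrinsics apply), "rvec" (rotation vector, rad) and "tvec" (3), from world to camera coordinates, as OpenCV has them. Camera axes: x right, y down, z forward; pixel columns grow to the right and rows downward; lengths in m; the calibration is good to about 2 mm. A picture is of the moment at which its call begins. There is no depth.
- ticket.job_done(): hands the job in; it is judged then, once.
Trained networks look in a picture, given as the dict that the camera call returned (one of the last four; its "shot" number tells which), for a name from the list of things; names that differ only in an ending like _2 or _b are one class to them, and where a whole thing is asked for, a point or a joint stands for the part that bears it (a point fixed in the world has none). Each returns a list of dicts, best first, with "score" (0 to 1); they miss things now and then, are a little off and sometimes report something else, mostly with a low value. They report only what shows in the picture. A call takes as long as a camera call.
- viewer.boxes_of(picture, thing): "position" ([column, row] in pixels, amid what is visible of it).
- viewer.masks_of(picture, thing): "mask" (480x640 bool, what is visible of it) and "position" ([column, row] in pixels, amid what is visible of it).
The state is a dict: "clock": time; "joints": joint angles; "joint_velocities": joint speeds; "tau": joint torques, N m; "position": TCP position; "ee_rot": TCP orientation; "force": force on the tool from outside, world axes, zero at the start; "wrist_torque": the same for the moment, N m; "width": opening from 0.0 (shut) to 1.0 (fully open); "finger_force": force on a finger pad.
Only numpy, scipy, OpenCV 4.12 (cv2) and the standard library are available. Lean on these libraries where they do the work, as an engineer would, in place of code of your own. Each camera call takes 0.05 s, during which the arm holds its last target. There are 200 camera calls.

### The job

Reset the polariser ring on the grey viewing base: push its upright orange lever all the way round to the end of its travel at the blue-capped stop pin, then push it back until the red pointer stands at the middle of the green rider on the rim of the scale, and leave it there. Only push the lever with the fingers, never pinch it from both sides, and do not shift the rider, the petri dish on the window or the other things on the bench. Finish clear of everything.

Things in the scene. Friction and masses are not known exactly. Their poses are not given: they have to be found in the camera images.
- viewing_base: Grey square viewing base, 200 x 200 mm, top 44 mm high, fixed to the bench. Origin: centre of its underside, on the ring's vertical axis; z up; its front (green rocker, black dimmer knob) faces its -x. On top: a white round scale (radius 96 mm, top z = 47 mm) and a dark turning ring (radius 74 mm, top z = 56 mm).
- window (a point): Centre of the top of the fixed round grey window (radius 50 mm, 58 mm above the bench) inside the ring, on the ring's axis.
- blue_stop (a point): Top of the blue-capped stop pin (12 mm across), 64 mm above the bench, 85 mm from the ring's axis, on the base's -y side (the right, seen from the robot). The inner end stop halts the lever's middle line about 10 mm short of this pin. A bare steel pin stands likewise at the other end, on the +y side.
- ring (a joint): Angle of the ring, 0 to 2.4 rad, counterclockwise from above. At q the lever and pointer point from the axis along [-cos(q-1.2), -sin(q-1.2)] in the viewing base's frame: 0 is the end at the bare pin (+y side), 1.2 the front, 2.4 the end at the blue-capped pin (-y side). Turning takes 0.12 N m (2 N at the lever); the ring stays where it is left, no spring or detent.
- lever (a point): Point on the middle line of the upright orange lever, 64 mm from the ring's axis and 90 mm above the bench. The lever is 18 mm wide radially, 12.4 mm thick along the arc, and stands free from z = 61 to 102 mm, in two half shells, one to each side along the arc. Its x axis points radially inwards to the ring's axis, y along the arc towards smaller joint values, z up.
- pointer (a point): Outer tip of the thin red pointer in line with the lever, 88 mm from the axis, 52 mm above the bench, over the white scale (one tick each 0.1 rad).
- rider_mark (a point): The point 88 mm from the axis, 52 mm above the bench, at the middle of the inner face (white line) of the green rider, a block 12 mm radially, 10 mm along the arc, top 60 mm above the bench, clamped on the rim of the scale. Coincides with pointer when the ring is set.
- rider (a joint): Angle of the green rider about the same axis with the same zero and direction as ring; equal when the pointer stands at the rider. Differs from run to run; stiff; must not be moved.
- petri_dish: Clear round petri dish, 61 mm across, 13 mm high, standing loose on the middle of the window, so its top is 71 mm above the bench. Origin: centre of its underside.
- drop_bottle: Brown dropper bottle with black teat, 33 mm across, 102 mm high, loose on the bench behind the base. Origin: centre of its underside.
- vial_red: Small white vial with an orange cap and red label, 22 mm across, 47 mm high, loose, beside the base on its +y side. Origin: centre of its underside.
- vial_green: Small cream vial with a green cap, 22 mm across, 47 mm high, loose, beside the base on its +y side. Origin: centre of its underside.
- weigh_boat: White square weigh boat, 64 x 64 x 14 mm, loose, beside the base on its -y side. Origin: centre of its underside.
- syringe: Syringe, 29 x 125 x 14 mm, lying loose behind the base. Origin: centre of its underside.

How it is judged:
On the way:
1. the lever reaches the end of its travel at the blue-capped stop pin (value of joint ring above 2.33 rad), for 0.1 s.
At the end, for the whole second after the job is handed in: The ring is at rest with the tip of its red pointer within 5 mm of the middle of the green rider; the rider is within 3 mm and the petri dish and the five loose things on the bench are within 10 mm of where they started (horizontal distance between pointer and rider_mark below 0.005 m and velocity of joint ring between -0.02 and 0.02 rad/s and distance of rider_mark from where it was at the start of the episode below 0.003 m and distance of each of petri_dish, drop_bottle, vial_red, vial_green, weigh_boat, syringe from where it was at the start of the episode below 0.01 m); the robot touches nothing.
It fails at once if the lever is pinched from both sides (more than 2 N on both shells at once) (contact force between the fingers and ring_c0 above 2 N and contact force between the fingers and ring_c1 above 2 N).
It fails at once if the green rider is shifted by more than 3 mm (distance of rider_mark from where it was at the start of the episode above 0.003 m).
It fails at once if the petri dish or a loose thing on the bench is moved or lifted by more than 10 mm (distance of any of petri_dish, drop_bottle, vial_red, vial_green, weigh_boat, syringe from where it was at the start of the episode above 0.01 m).
It also fails if it takes over 51 s, if anything falls off the work surface, if the arm or the gripper's body presses on something with over 40 N, if the wrist force passes 120 N, or if a joint passes its speed limit or range.

## Working session

There is one attempt and no reset: what is moved stays moved. The work goes in short steps, Python scripts to look and compute and a tool call to move; the robot and the scene stay as the last step left them, time stands still between calls to the robot, and variables do not carry over. Pictures are saved under pics/ and viewed, at most 10 in all, crops included, and the job is handed in when it is done.

Besides the shell and the picture viewer there is one more tool, called after "Call:" by a JSON object that holds its "method" and its "body", one argument or row to a line. servo_tool: Moves the arm, as the interface text tells. Its arguments: {"type":"object","properties":{"motion":{"type":"array","items":{"type":"array"}}},"required":["motion"]}

```bash
mkdir -p pics
cat > h.py <<'E'
import numpy as np, cv2
from plant import monitor, viewer, ticket, arm
def ray(p,px):
    K=np.array(p["intrinsics"],float);k1=p["k1"]
    d=(np.array(px,float)-K[:2,2])/[K[0,0],K[1,1]]
    u=cv2.undistortPoints(np.array([[px]],float),K,np.array([k1,0,0,0,0.]))[0,0]
    R=cv2.Rodrigues(np.array(p["rvec"],float))[0];t=np.array(p["tvec"],float).ravel()
    return -R.T@t, R.T@np.array([u[0],u[1],1.])
def at_z(p,px,z):
    c,d=ray(p,px); return c+d*(z-c[2])/d[2]
def proj(p,X):
    return cv2.projectPoints(np.array(X,float).reshape(-1,1,3),np.array(p["rvec"],float),np.array(p["tvec"],float),np.array(p["intrinsics"],float),np.array([p["k1"],0,0,0,0.]))[0][:,0]
def save(p,n): cv2.imwrite("pics/"+n,p["frame"][:,:,::-1])
E
python3 - <<'E'
from h import *
o=monitor.get_obs();print(o["clock"],o["position"],o["ee_rot"],o["width"],arm.tcp_to_grasp)
Z=dict(viewing_base=.04,window=.058,blue_stop=.064,lever=.09,pointer=.052,rider_mark=.056,rider=.058,petri_dish=.065,drop_bottle=.05,vial_red=.025,vial_green=.025,weigh_boat=.007,syringe=.007)
for c in["top","scene"]:
    p=viewer.read_camera(c);save(p,c+"0.png");print(c,ray(p,(320,240)))
    for n,z in Z.items():
        try:
            for r in viewer.boxes_of(p,n)[:2]:print(n,round(r["score"],2),np.round(r["position"]),at_z(p,r["position"],z).round(3))
        except Exception as e:print(n,e)
E
```

```text
0.0 [ 0.14280668 -0.60794953  0.23043864] [ 9.93347590e-01  1.15151631e-01 -1.52116940e-04 -8.02589027e-04] 1.000609931698536 0.0187
top (array([0.51713222, 0.00188146, 1.16491874]), array([ 0.04606336,  0.01247261, -0.99887734]))
viewing_base 0.59 [292. 274.] [0.503 0.068 0.04 ]
window 0.75 [246. 195.] [0.65  0.157 0.058]
window 0.63 [287. 276.] [0.5   0.076 0.058]
blue_stop 0.76 [289. 271.] [0.508 0.073 0.064]
lever 0.64 [311. 274.] [0.504 0.03  0.09 ]
pointer 0.65 [319. 244.] [0.56  0.017 0.052]
pointer 0.36 [292. 256.] [0.537 0.068 0.052]
petri_dish 0.76 [291. 254.] [0.54  0.07  0.065]
drop_bottle 0.83 [248. 197.] [0.649 0.154 0.05 ]
vial_red 0.44 [215. 277.] [0.495 0.217 0.025]
vial_green 0.45 [203. 243.] [0.56  0.244 0.025]
weigh_boat 0.9 [383. 233.] [ 0.587 -0.107  0.007]
syringe 0.86 [305. 188.] [0.672 0.048 0.007]
scene (array([0.24929446, 0.75155721, 0.57844094]), array([ 0.36267274, -0.76765183, -0.52891077]))
viewing_base 0.71 [345. 295.] [0.516 0.098 0.04 ]
window 0.6 [344. 299.] [0.503 0.129 0.058]
blue_stop 0.6 [343. 301.] [0.501 0.141 0.064]
lever 0.77 [353. 296.] [0.481 0.155 0.09 ]
lever 0.18 [403. 281.] [0.428 0.093 0.09 ]
pointer 0.57 [350. 291.] [0.507 0.099 0.052]
pointer 0.33 [403. 282.] [0.442 0.043 0.052]
rider 0.61 [402. 282.] [0.441 0.052 0.058]
petri_dish 0.96 [340. 266.] [0.54  0.061 0.065]
drop_bottle 0.69 [246. 293.] [0.647 0.17  0.05 ]
drop_bottle 0.6 [277. 272.] [0.632 0.102 0.05 ]
vial_red 0.8 [328. 360.] [0.486 0.225 0.025]
vial_green 0.58 [272. 355.] [0.561 0.248 0.025]
weigh_boat 0.84 [352. 236.] [ 0.593 -0.117  0.007]
syringe 0.67 [276. 268.] [0.671 0.038 0.007]
```

View pics/top0.png

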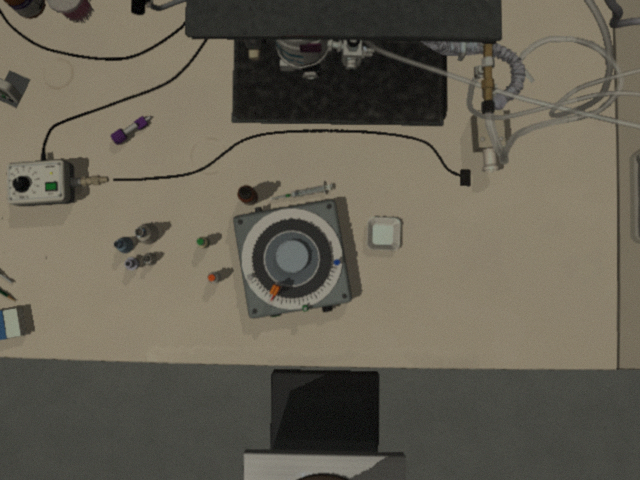

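View pics/scene0.png

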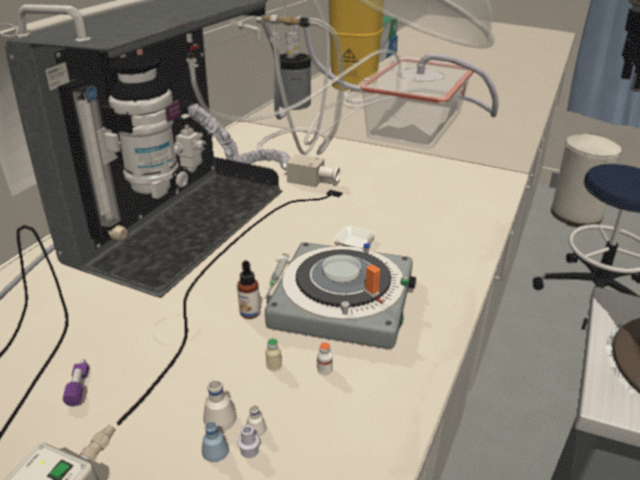

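Top view: base centre is near (292,257), orange lever near (276,290), rider near (306,307) and blue pin near (337,262). That gives yaw ≈ 0.14, ring ≈ 0.6 and rider ≈ 1.35. I'll move closer and look with the wrist camera.

Call:
{"method": "servo_tool", "body": {
  "motion": [
    [-1, [0.6, -0.75, 0], 0],
    [-1, [0.6, -0.75, -0.1], 0],
    [-1, [0.6, -0.75, -0.1], 0],
    [-1, [0.6, -0.75, -0.1], 0],
    [-1, [0.6, -0.75, -0.1], 0],
    [-1, [0.6, -0.75, -0.1], 0],
    [-1, [0.6, -0.75, 0], 0],
    [-1, [0.6, -0.75, 0], 0],
    [-1, [0.6, -0.75, 0], 0],
    [-1, [0.6, -0.75, 0], 0],
    [-1, [0.6, -0.75, 0], 0],
    [-1, [0.3, -0.4, 0], 0]
  ]
}}

```text
clock: 2.9
position: [0.4281, -0.0055, 0.2617]
ee_rot: [0.993, 0.117, 0.001, -0.0]
force: [0.1, -0.6, 0.2]
width: 0.002
finger_force: 0.0
```

Run:
```python
from h import *
o=monitor.get_obs();print(o["clock"],o["position"],o["ee_rot"],o["width"])
Z=dict(viewing_base=.04,window=.058,blue_stop=.064,lever=.09,pointer=.052,rider_mark=.052,rider=.06,petri_dish=.065)
p=viewer.read_camera("wrist");save(p,"w1.png");print(ray(p,(320,240)))
for n,z in Z.items():
    for r in viewer.boxes_of(p,n)[:2]:print(n,round(r["score"],2),np.round(r["position"]),at_z(p,r["position"],z).round(3))
```

```text
2.9 [ 0.42814965 -0.0054683   0.26170193] [ 9.93160476e-01  1.16755247e-01  6.64797882e-04 -1.97116033e-04] 0.0023614370972424013
(array([0.50814869, 0.01377313, 0.40360007]), array([-0.3029143 , -0.10333535, -0.94787612]))
viewing_base 0.78 [265. 104.] [0.51  0.056 0.04 ]
viewing_base 0.51 [218. 118.] [0.488 0.097 0.04 ]
window 0.73 [262. 106.] [0.508 0.057 0.058]
blue_stop 0.6 [264. 103.] [0.511 0.055 0.064]
blue_stop 0.35 [224. 123.] [0.486 0.086 0.064]
lever 0.85 [222. 122.] [0.488 0.082 0.09 ]
pointer 0.93 [224. 120.] [0.487 0.089 0.052]
rider_mark 0.44 [269. 182.] [0.441 0.038 0.052]
rider 0.68 [268. 180.] [0.444 0.038 0.06 ]
petri_dish 0.75 [254.  66.] [0.538 0.069 0.065]
petri_dish 0.75 [225. 125.] [0.484 0.085 0.065]
```

View pics/w1.png

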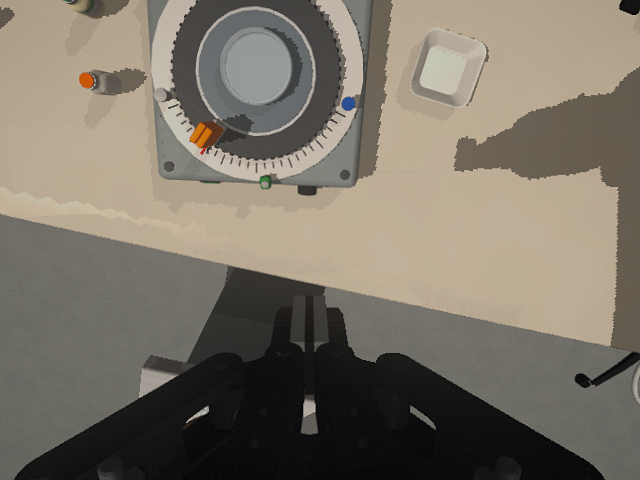

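The wrist view shows the lever top at (207,134), pointer tip near (203,150), blue pin at (348,103), bare pin at (163,95) and rider at (265,182). Next I'll work out the geometry.

```bash
cat >> h.py <<'E'
def blob(p,lo,hi,roi):
    m=cv2.inRange(cv2.cvtColor(p["frame"],cv2.COLOR_RGB2HSV),lo,hi);x0,y0,x1,y1=roi
    z=np.zeros_like(m);z[y0:y1,x0:x1]=m[y0:y1,x0:x1];n,l,s,c=cv2.connectedComponentsWithStats(z)
    i=1+np.argmax(s[1:,4]);return c[i],s[i]
E
python3 - <<'E'
from h import *
p=viewer.read_camera("wrist")
b,s=blob(p,(105,120,60),(130,255,255),(320,80,370,125));print("blue",b,s);B=at_z(p,b,.064)[:2]
g,s=blob(p,(40,90,40),(90,255,255),(245,172,285,195));print("green",g,s);G=at_z(p,g,.058)[:2]
r,s=blob(p,(0,150,80),(4,255,255),(180,120,240,165));print("red",r,s);
o,s=blob(p,(5,150,60),(20,255,255),(180,110,240,165));print("orange",o,s)
S=at_z(p,(163,95),.064)[:2]
print("bluepin",B,"steel",S,"sep",np.linalg.norm(B-S))
# pins at +-a: chord=2*85*sin a
mid=(B+S)/2;ch=B-S;a=np.arcsin(np.linalg.norm(ch)/.17) ;print("a",a,np.pi-a)
n=np.array([-ch[1],ch[0]])/np.linalg.norm(ch)
if n[0]<0:n=-n
yaw=np.arctan2(n[1],n[0])
C=mid+n*np.cos(1.34)*.085
print("yaw",yaw,"C",C)
# scale circle check: project circles
def ang(X):
    d=X-C;d=[np.cos(yaw)*d[0]+np.sin(yaw)*d[1],-np.sin(yaw)*d[0]+np.cos(yaw)*d[1]];return np.arctan2(-d[1],-d[0])+1.2,np.hypot(*d)
P=at_z(p,r,.056)[:2];L=at_z(p,o,.095)[:2]
for nme,X in dict(blue=B,steel=S,green=G,red=P,lever=L).items():print(nme,ang(X))
im=p["frame"].copy()
t=np.linspace(0,6.283,200)
for R,z,c in((.096,.047,(255,0,0)),(.074,.056,(0,255,0)),(.05,.058,(255,255,0))):
    q=proj(p,np.c_[C[0]+R*np.cos(t),C[1]+R*np.sin(t),0*t+z])
    for u in q:
        if 0<=u[0]<640 and 0<=u[1]<480:im[int(round(u[1])),int(round(u[0]))]=c
cv2.imwrite("pics/w2.png",cv2.resize(im[0:200,130:380],None,fx=3,fy=3,interpolation=0)[:,:,::-1])
E
```

```text
blue [343.27067669 100.23308271] [337  94  13  13 133]
green [261.18965517 178.12068966] [256 174  11  13  58]
red [198.42105263 148.        ] [196 145   6   7  19]
orange [200.56765677 131.85808581] [184 120  35  26 606]
bluepin [ 0.52728153 -0.01664793] steel [0.49643339 0.13701579] sep 0.15672953751350588
a 1.173055628329225 1.968537025260568
yaw 0.19811753679121857 C [0.5309211  0.06401098]
blue (np.float64(2.5275863872157736), np.float64(0.08074097892306109))
steel (np.float64(-0.12758638721577364), np.float64(0.08074097892306106))
green (np.float64(1.2650549992932247), np.float64(0.09067394952951267))
red (np.float64(0.5195637645598989), np.float64(0.08307831917899702))
lever (np.float64(0.5278325997237033), np.float64(0.0616841521591848))
```

View pics/w2.png

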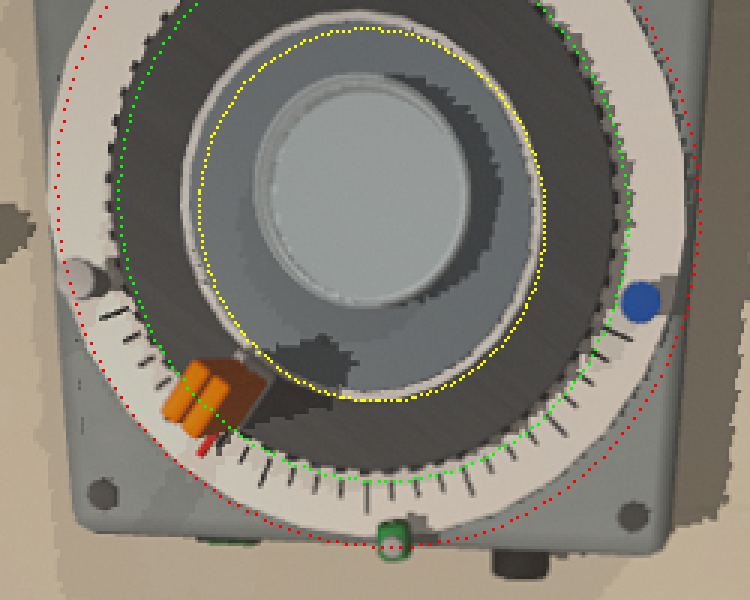

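The arm was still settling when I picked the steel pin pixel, so the overlay is off by about 4 px. I'll recompute with the pin at about (156.5,92) and fit the ring edge.

```bash
cat >> h.py <<'E'
def rel(X,C,yaw):
    d=np.array(X)[:2]-C;d=[np.cos(yaw)*d[0]+np.sin(yaw)*d[1],-np.sin(yaw)*d[0]+np.cos(yaw)*d[1]];return np.round([np.arctan2(-d[1],-d[0])+1.2,np.hypot(*d)],4)
E
python3 - <<'E'
from h import *
from scipy.optimize import least_squares
p=viewer.read_camera("wrist");print(monitor.get_obs()["position"])
b,s=blob(p,(105,120,60),(130,255,255),(320,80,370,125));print("blue",b);B=at_z(p,b,.064)[:2]
g,s=blob(p,(40,90,40),(90,255,255),(245,172,285,195));print("green",g)
r,s=blob(p,(0,150,80),(4,255,255),(180,120,240,165))
o,s=blob(p,(5,190,150),(20,255,255),(180,110,240,165));print(o,s)
S=at_z(p,np.array([156.5,92])+b-[343.3,100.2],.064)[:2]
ch=B-S;n=np.array([-ch[1],ch[0]])/np.linalg.norm(ch);n*=np.sign(n[0]);yaw=np.arctan2(n[1],n[0]);print("sep",np.linalg.norm(ch))
# ring edge: brightest dark->light step along radial from guess
gr=cv2.cvtColor(p["frame"],cv2.COLOR_RGB2GRAY).astype(float)
def edges(C,z,r0,r1):
    E=[]
    for t in np.linspace(0,6.283,120):
        rr=np.linspace(r0,r1,60);X=np.c_[C[0]+rr*np.cos(t),C[1]+rr*np.sin(t),0*rr+z];q=proj(p,X).astype(np.float32)
        if q.min()<1 or q[:,1].max()>175:continue
        v=cv2.remap(gr.astype(np.float32),q[:,0].reshape(1,-1),q[:,1].reshape(1,-1),1)[0];d=v[6:]-v[:-6];i=np.argmax(d)
        if d[i]>50:E.append(X[i+3,:2])
    return np.array(E)
C=(B+S)/2+n*.085*np.cos(1.34)
for _ in range(4):
    E=edges(C,.052,.066,.082)
    f=least_squares(lambda v:np.hypot(*(E-v[:2]).T)-v[2],[*C,.074],loss="soft_l1",f_scale=.001);C=f.x[:2]
print("C",C,"R",f.x[2],len(E),"yaw",yaw,"pins-only C",(B+S)/2+n*.085*np.cos(1.34))
for nme,X in dict(blue=B,steel=S,green=at_z(p,g,.058),red=at_z(p,r,.053),lever=at_z(p,o,.102)).items():print(nme,rel(X,C,yaw))
for q in(2.4+.0,):pass
E
```

```text
[ 0.42709479 -0.00921299  0.26132626]
blue [343.3358209  100.39552239]
green [261.546875 178.390625]
[195.1754386  132.62105263] [185 120  22  26 285]
sep 0.16230879454768946
C [0.53439148 0.06667769] R 0.07629555738779992 78 yaw 0.1840679371891161 pins-only C [0.53150126 0.06680373]
blue [2.501  0.0835]
steel [-0.1051  0.0848]
green [1.2984 0.0949]
red [0.5743 0.0856]
lever [0.5749 0.0654]
```

Call:
{"method": "servo_tool", "body": {
  "motion": [
    [-1, [0.39, -0.48, 0], 0],
    [-1, [0.39, -0.48, 0], 0],
    [-1, [0.39, -0.48, 0], 0],
    [-1, [0.39, -0.48, 0], 0],
    [-1, [0, 0, 0.3], 0.96],
    [-1, [0, 0, 0.3], 0.96],
    [-1, [0, 0, 0.3], 0.96],
    [-1, [0, 0, 0.3], 0.96],
    [-1, [0, 0, 0.3], 0.96],
    [-1, [0, 0, 0.3], 0.96],
    [-1, [0, 0, 0.2], 0.96],
    [-1, [0, 0, 0], 0]
  ]
}}

```text
clock: 4.95
position: [0.4915, 0.1245, 0.1406]
ee_rot: [0.976, -0.219, -0.001, 0.0]
force: [-0.7, -0.8, -0.2]
width: -0.001
finger_force: 0.0
```

```bash
cat >> h.py <<'E'
from scipy.spatial.transform import Rotation as Ro
C0=np.array([.534,.067]);YAW=.184
def pose():
    o=monitor.get_obs();R=Ro.from_quat(o["ee_rot"]).as_matrix();return np.array(o["position"]),R,np.arctan2(R[1,0],R[0,0]),o
def goto(q,b,z,a=-.064):
    "delta in tool units (60mm) and turn units to stand b behind (+: smaller q) the lever at q"
    P,R,psi,o=pose();w=YAW+q-1.2;c,s=np.cos(w),np.sin(w)
    T=np.array([C0[0]+a*c-b*s,C0[1]+a*s+b*c,z]);print("clock",o["clock"],"j7",o["joints"][6].__round__(2),"F",np.round(o["force"],1),"tcp",P.round(4),"tgt",T.round(4))
    print("shift",(R.T@(T-P)/.06).round(3),"turn",round(-(w-psi)/.1,3),"tilt",R[:,2].round(3))
E
python3 -c "
from h import *
goto(.575,.035,.08)"
```

```text
clock 4.95 j7 -2.58 F [-0.7 -0.8 -0.2] tcp [0.4915 0.1245 0.1406] tgt [0.4911 0.126  0.08  ]
shift [-0.016 -0.019  1.01 ] turn 0.001 tilt [-0.002 -0.001 -1.   ]
```

Call:
{"method": "servo_tool", "body": {
  "motion": [
    [-1, [0, 0, 0.5], 0],
    [-1, [0, 0, 0.5], 0],
    [-1, [0, 0.08, 0], 0],
    [-1, [0, 0.08, 0], 0],
    [-1, [0, 0, 0], 0]
  ]
}}

```text
clock: 5.58
position: [0.4886, 0.1159, 0.0826]
ee_rot: [0.976, -0.219, 0.001, -0.0]
force: [0.4, 0.6, 0.6]
width: 0.001
finger_force: 0.0
```

```bash
python3 -c "
from h import *
goto(.575,.025,.08)
p=viewer.read_camera('wrist');save(p,'w3.png')"
```

```text
clock 5.575 j7 -2.63 F [0.4 0.6 0.6] tcp [0.4886 0.1159 0.0826] tgt [0.4868 0.1169 0.08  ]
shift [-0.035 -0.002  0.044] turn -0.006 tilt [ 0.002  0.    -1.   ]
```

View pics/w3.png

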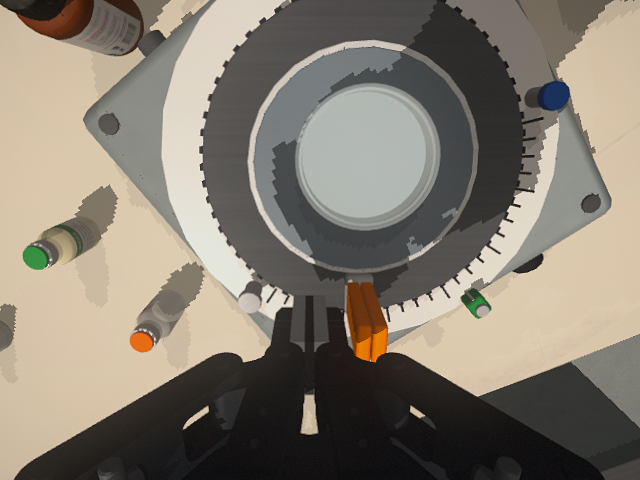

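The closed fingers at (310,310) stand beside the lever at (367,320), on its smaller-angle side. I'll start pushing.

Call:
{"method": "servo_tool", "body": {
  "motion": [
    [-1, [-0.03, 0.05, 0.04], 0],
    [-1, [-0.03, 0.108, 0], -1],
    [-1, [-0.03, 0.108, 0], -1],
    [-1, [-0.03, 0.108, 0], -1],
    [-1, [-0.03, 0.108, 0], -1],
    [-1, [-0.03, 0.108, 0], -1],
    [-1, [-0.03, 0.108, 0], -1],
    [-1, [0, 0, 0], 0]
  ]
}}

```text
clock: 6.62
position: [0.4672, 0.0785, 0.079]
ee_rot: [0.997, 0.079, 0.0, 0.0]
force: [-0.3, -0.2, -0.4]
width: -0.0
finger_force: 0.0
```

```bash
python3 -c "
from h import *
goto(1.175,.021,.08)
p=viewer.read_camera('wrist');save(p,'w4.png')"
```

```text
clock 6.625 j7 -2.05 F [-0.3 -0.2 -0.4] tcp [0.4672 0.0785 0.079 ] tgt [0.4675 0.0776 0.08  ]
shift [ 0.002  0.016 -0.017] turn -0.013 tilt [ 0. -0. -1.]
```

View pics/w4.png

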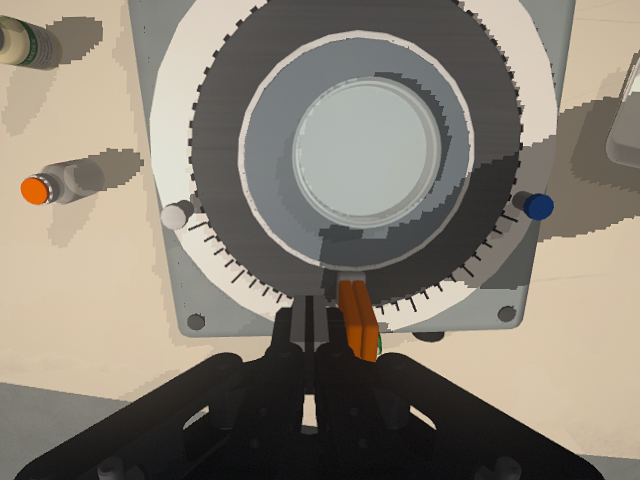

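Call:
{"method": "servo_tool", "body": {
  "motion": [
    [-1, [-0.03, 0.115, 0], -1],
    [-1, [-0.03, 0.108, 0], -1],
    [-1, [-0.03, 0.108, 0], -1],
    [-1, [-0.03, 0.108, 0], -1],
    [-1, [-0.03, 0.108, 0], -1],
    [-1, [-0.03, 0.108, 0], -1],
    [-1, [-0.03, 0.108, 0], -1],
    [-1, [-0.03, 0.108, 0], -1],
    [-1, [-0.03, 0.108, 0], -1],
    [-1, [-0.03, 0.108, 0], -1],
    [-1, [-0.03, 0.108, 0], -1],
    [-1, [0, 0, 0], 0]
  ]
}}

```text
clock: 8.18
position: [0.494, 0.0133, 0.0787]
ee_rot: [0.809, 0.588, -0.0, -0.0]
force: [-0.3, -1.0, -0.4]
width: -0.006
finger_force: 0.0
```

```bash
python3 -c "
from h import *
goto(2.3,.021,.08)
goto(2.4,.021,.08)"
```

```text
clock 8.175 j7 -0.97 F [-0.3 -1.  -0.4] tcp [0.494  0.0133 0.0787] tgt [0.4958 0.0116 0.08  ]
shift [-0.019  0.036 -0.022] turn -0.279 tilt [-0.  0. -1.]
clock 8.175 j7 -0.97 F [-0.3 -1.  -0.4] tcp [0.494  0.0133 0.0787] tgt [0.5015 0.008  0.08  ]
shift [-0.046  0.145 -0.022] turn -1.279 tilt [-0.  0. -1.]
```

Call:
{"method": "servo_tool", "body": {
  "motion": [
    [-1, [-0.03, 0.09, -0.01], -0.7],
    [-1, [-0.02, 0.06, -0.01], -0.58],
    [-1, [0, 0.03, 0], 0],
    [-1, [0, 0.03, 0], 0],
    [-1, [0, 0, 0], 0],
    [-1, [0, 0, 0], 0]
  ]
}}

```text
clock: 8.93
position: [0.5017, 0.0079, 0.0796]
ee_rot: [0.77, 0.638, -0.003, -0.001]
force: [-13.0, 1.5, 8.7]
width: -0.0
finger_force: 6.5
```

```bash
python3 -c "
from h import *
goto(2.4,.021,.08)
p=viewer.read_camera('wrist');save(p,'w5.png')"
```

```text
clock 8.925 j7 -0.85 F [-13.    1.5   8.7] tcp [0.5017 0.0079 0.0796] tgt [0.5015 0.008  0.08  ]
shift [ 0.001 -0.003 -0.006] turn -0.002 tilt [-0.006 -0.001 -1.   ]
```

View pics/w5.png

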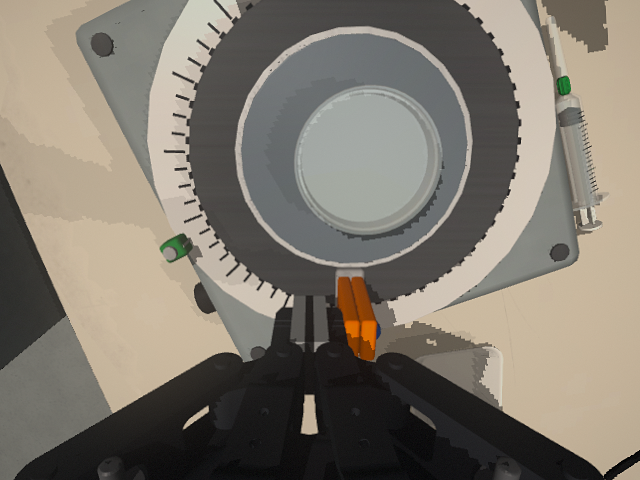

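The tool stopped at 13 N exactly where q=2.4 is predicted, with the lever at the blue pin near (372,330). Now I'll lift over to the other side.

Call:
{"method": "servo_tool", "body": {
  "motion": [
    [-1, [0, -0.3, 0], 0],
    [-1, [0, 0, -0.8], 0],
    [-1, [0, 0, -0.2], 0],
    [-1, [0, 0.6, 0], 0],
    [-1, [0, 0.6, 0], 0],
    [-1, [0, 0, 0], 0]
  ]
}}

```text
clock: 9.72
position: [0.5602, -0.0032, 0.1395]
ee_rot: [0.771, 0.637, 0.0, 0.0]
force: [-0.7, 0.8, -0.5]
width: 0.002
finger_force: 0.0
```

```bash
python3 -c "
from h import *
goto(2.4,-.035,.08)
p=viewer.read_camera('wrist')
for n,z in (('rider',.058),('rider_mark',.052),('lever',.09),('blue_stop',.064),('window',.058)):
    for r in viewer.boxes_of(p,n)[:2]:print(n,r['score'],r['position'],rel(at_z(p,r['position'],z),C0,YAW))
"
```

```text
clock 9.725 j7 -0.75 F [-0.7  0.8 -0.5] tcp [ 0.5602 -0.0032  0.1395] tgt [ 0.5565 -0.0024  0.08  ]
shift [ 0.001 -0.064  0.991] turn -0.017 tilt [ 0.001  0.001 -1.   ]
rider 0.61 [117.1, 214.5] [1.2775 0.0916]
rider_mark 0.61 [117.1, 217.3] [1.2936 0.0964]
lever 0.71 [254.6, 52.7] [-1.0143  0.0493]
blue_stop 0.81 [234.4, 93.8] [-0.6665  0.0308]
blue_stop 0.72 [253.9, 51.6] [-0.9212  0.0529]
window 0.55 [232.5, 92.8] [-0.6     0.0319]
```

Call:
{"method": "servo_tool", "body": {
  "motion": [
    [-1, [0, 0, 0.5], 0],
    [-1, [0, 0, 0.49], 0],
    [-1, [0, -0.15, 0], 0],
    [-1, [0, -0.13, 0], 0],
    [-1, [-0.03, -0.108, 0], 1],
    [-1, [-0.03, -0.108, 0], 1],
    [-1, [-0.03, -0.108, 0], 1],
    [-1, [-0.03, -0.108, 0], 1],
    [-1, [-0.03, -0.108, 0], 1],
    [-1, [-0.03, -0.108, 0], 1],
    [-1, [-0.03, -0.108, 0], 1],
    [-1, [0, 0, 0], 0]
  ]
}}

```text
clock: 11.52
position: [0.4969, 0.0105, 0.0822]
ee_rot: [0.941, 0.337, 0.001, 0.001]
force: [0.5, -0.3, -0.7]
width: -0.0
finger_force: 0.0
```

```bash
python3 -c "
from h import *
goto(1.7,-.021,.08)
p=viewer.read_camera('wrist');save(p,'w6.png')"
```

```text
clock 11.525 j7 -1.45 F [ 0.5 -0.3 -0.7] tcp [0.4969 0.0105 0.0822] tgt [0.4977 0.0103 0.08  ]
shift [0.007 0.01  0.036] turn 0.04 tilt [ 0.002 -0.001 -1.   ]
```

View pics/w6.png

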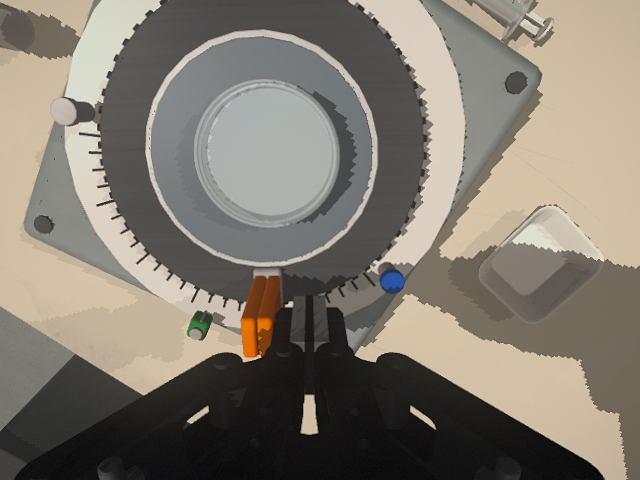

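The lever at (258,315) follows the fingers, and the rider is at (199,325). I'll push to about 1.37, then back off and look.

Call:
{"method": "servo_tool", "body": {
  "motion": [
    [-1, [-0.02, -0.108, 0.03], 1],
    [-1, [-0.03, -0.108, 0], 1],
    [-1, [-0.02, -0.09, 0], 0.8],
    [-1, [-0.01, -0.05, 0], 0.5],
    [-1, [0, 0, 0], 0],
    [-1, [0, 0.3, 0], 0],
    [-1, [0, 0.5, -0.5], 0],
    [-1, [-0.7, 0, -0.7], 0],
    [-1, [-0.7, 0, -0.7], 0],
    [-1, [0, 0, 0], 0],
    [-1, [0, 0, 0], 0],
    [-1, [0, 0, 0], 0]
  ]
}}

```text
clock: 13.08
position: [0.4197, -0.0485, 0.1921]
ee_rot: [0.984, 0.178, -0.0, -0.001]
force: [-0.6, -0.3, -0.7]
width: -0.003
finger_force: 0.0
```

```bash
cat > look.py <<'E'
from h import *
import sys
goto(1.37,-.035,.08)
p=viewer.read_camera('wrist')
b,s=blob(p,(40,90,40),(90,255,255),[int(v) for v in (lambda u:(u[0]-25,u[1]-25,u[0]+25,u[1]+25))(proj(p,[[C0[0]-.094*np.cos(YAW+.1),C0[1]-.094*np.sin(YAW+.1),.058]])[0])])
print('green',b,s,rel(at_z(p,b,.058),C0,YAW))
for n,z in (('rider',.058),('lever',.09),('pointer',.052)):
    for r in viewer.boxes_of(p,n)[:1]:print(n,r['score'],r['position'],rel(at_z(p,r['position'],z),C0,YAW))
x,y=int(b[0]),int(b[1]);y0=max(0,y-75);x0=max(0,x-75)
cv2.imwrite('pics/'+sys.argv[1],cv2.resize(p['frame'][y0:y0+110,x0:x0+150],None,fx=5,fy=5,interpolation=0)[:,:,::-1]);print("crop",x0,y0)
E
python3 look.py w7.png
```

```text
clock 13.075 j7 -1.38 F [-0.6 -0.3 -0.7] tcp [ 0.4197 -0.0485  0.1921] tgt [0.4861 0.012  0.08  ]
shift [ 1.39  -0.553  1.868] turn 0.039 tilt [-0.001  0.001 -1.   ]
green [208.33333333 159.11403509] [202 152  14  17 114] [1.3019 0.0953]
rider 0.62 [208.7, 158.1] [1.3048 0.0945]
lever 0.62 [219.0, 99.4] [1.5816 0.0559]
pointer 0.96 [217.4, 98.5] [1.4041 0.0525]
crop 133 84
```

View pics/w7.png

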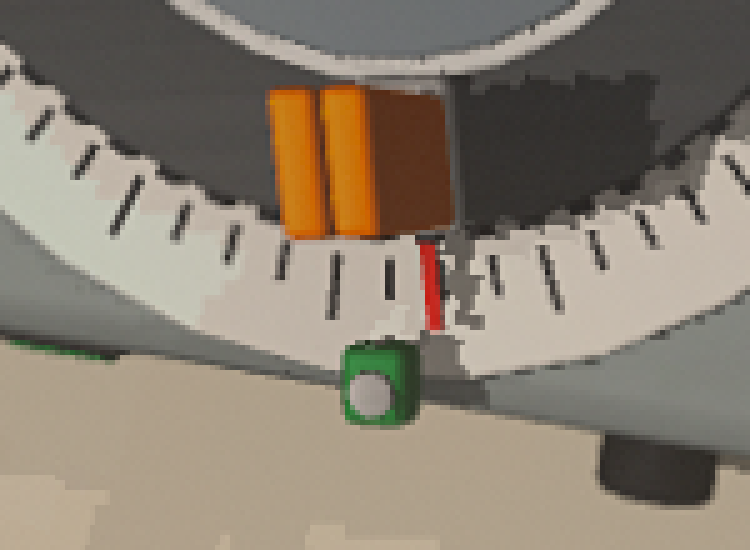

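```bash
python3 -c "
from h import *
p=viewer.read_camera('wrist');f=lambda x,y:(133+x/5-.4,84+y/5-.4)
for n,x,y,z in(('tip',435,328,.052),('tip root',429,245,.052),('rider in-top',381,344,.060),('rider top L',345,346,.06),('rider top R',417,344,.06),('screw',370,395,.062),('tick1.2 end',331,318,.047),('tick1.3',390,298,.047),('tick1.6',557,308,.047)):print(n,rel(at_z(p,f(x,y),z),C0,YAW))
"
```

```text
tip [1.3751 0.0885]
tip root [1.3749 0.0765]
rider in-top [1.3064 0.0903]
rider top L [1.2482 0.0911]
rider top R [1.3651 0.0902]
screw [1.2942 0.0976]
tick1.2 end [1.1822 0.089 ]
tick1.3 [1.2835 0.0848]
tick1.6 [1.5776 0.0878]
```

Call:
{"method": "servo_tool", "body": {
  "motion": [
    [-1, [0.7, -0.28, 0.3], 0.04],
    [-1, [0.69, -0.27, 0.3], 0],
    [-1, [0, 0, 0.6], 0],
    [-1, [0, 0, 0.6], 0],
    [-1, [0, 0, 0.07], 0],
    [-1, [0, -0.1, 0], 0],
    [-1, [0, -0.08, 0], 0.3],
    [-1, [0, 0, 0], 0.3],
    [-1, [0, 0, 0], 0]
  ]
}}

```text
clock: 14.45
position: [0.4828, 0.0212, 0.0814]
ee_rot: [0.989, 0.145, 0.001, 0.0]
force: [-0.2, -0.5, -0.5]
width: 0.001
finger_force: 0.0
```

```bash
python3 -c "
from h import *
goto(1.302,-.021,.08)"
```

```text
clock 14.45 j7 -1.83 F [-0.2 -0.5 -0.5] tcp [0.4828 0.0212 0.0814] tgt [0.4785 0.0288 0.08  ]
shift [-0.031 -0.142  0.023] turn 0.06 tilt [ 0.001 -0.001 -1.   ]
```

Call:
{"method": "servo_tool", "body": {
  "motion": [
    [-1, [-0.02, -0.04, 0.02], 0.06],
    [-1, [-0.01, -0.04, 0], 0],
    [-1, [0, -0.04, 0], 0],
    [-1, [0, -0.02, 0], 0],
    [-1, [0, 0, 0], 0],
    [-1, [0, 0, 0], 0]
  ]
}}

```text
clock: 15.2
position: [0.4782, 0.0289, 0.0794]
ee_rot: [0.99, 0.143, -0.0, -0.0]
force: [0.1, -1.4, 0.1]
width: 0.001
finger_force: 0.6
```

```bash
python3 -c "
from h import *
goto(1.302,-.021,.08)"
```

```text
clock 15.2 j7 -1.85 F [ 0.1 -1.4  0.1] tcp [0.4782 0.0289 0.0794] tgt [0.4785 0.0288 0.08  ]
shift [ 0.004  0.003 -0.009] turn 0.008 tilt [-0.  0. -1.]
```

Reached. Now I'll retreat as before and look.

Call:
{"method": "servo_tool", "body": {
  "motion": [
    [-1, [0, 0.3, 0], 0],
    [-1, [0, 0.5, -0.5], 0],
    [-1, [-0.7, 0, -0.7], 0],
    [-1, [-0.7, 0, -0.7], 0],
    [-1, [0, 0, 0], 0],
    [-1, [0, 0, 0], 0],
    [-1, [0, 0, 0], 0]
  ]
}}

```text
clock: 16.08
position: [0.4116, -0.0402, 0.1926]
ee_rot: [0.99, 0.143, -0.0, -0.001]
force: [-0.2, 0.0, 0.3]
width: -0.003
finger_force: 0.0
```

```bash
python3 look.py w8.png
```

```text
clock 16.075 j7 -1.46 F [-0.2  0.   0.3] tcp [ 0.4116 -0.0402  0.1926] tgt [0.4861 0.012  0.08  ]
shift [ 1.439 -0.479  1.877] turn -0.66 tilt [-0.001  0.002 -1.   ]
green [217.42857143 159.21008403] [211 152  13  17 119] [1.3009 0.0955]
rider 0.7 [218.5, 157.9] [1.3101 0.0946]
lever 0.96 [217.5, 98.5] [1.493  0.0555]
crop 142 84
```

View pics/w8.png

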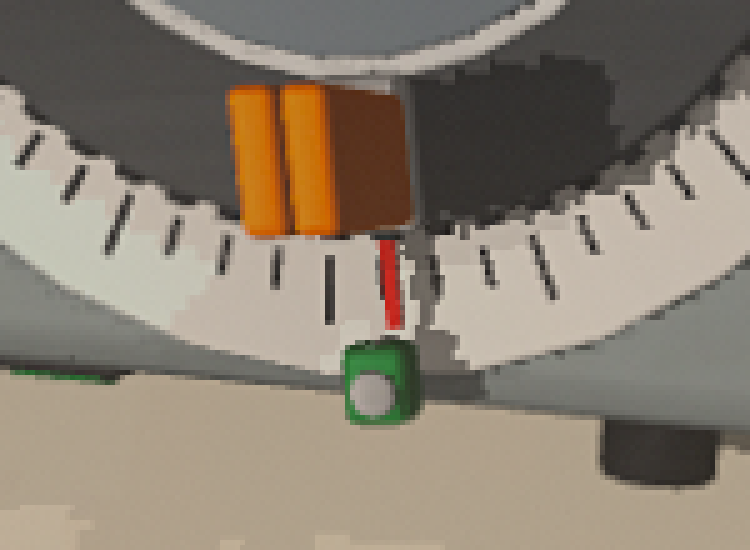

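The pointer tip is at crop (395,328). The rider's top middle is at (376,343), and allowing for its extra 8 mm of height puts it at about (391,·), so they agree within 1 mm. The arm is clear, so I'm handing in.

```bash
python3 -c "
from h import *
print(ticket.job_done())"
```

```text
the job is handed in; nothing more can be done
None
```

I pushed the lever to the end of its travel at the blue-capped pin, then back until the red pointer stood within about 1 mm of the middle of the green rider by the last picture. The arm finished clear and the job is handed in at about 16 s of the 51 s; no verdict was returned.

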